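# Hang up the potter's loop tool by way of the slanted rest

### The arm

A 7-joint arm with a two-finger parallel gripper is mounted at the origin on the work surface. World frame = base frame: x ahead of the robot, y to its left, z up, the work surface at z = 0. Lengths are in m, angles in rad, forces in N, time in s.
With the tool pointing down it reaches from about 0.425 to 0.925 m from the base axis. Payload 6.8 kg.
Tool frame: the origin (TCP) lies on the front face of the gripper's body, between the roots of the fingers; the fingertips stand 73 mm ahead of it and the grasp point (between the pads) lies 54 mm ahead of it; z points along the fingers, y is the line along which they close (so a half turn about z gives the same grasp; the last joint's range is limited). The gripper opens to 85 mm and grips with 20 to 120 N. Pads are 22 mm wide; open, the fingers measure 114 mm over their backs; the gripper's body (76 mm by 85 mm) begins 54 mm behind the grasp point. The pads swing forward as they close: fully open they stand 13 mm farther back than shut.
Start: joints at [1.014, 0.477, 0.022, 1.555, -0.011, 1.109, -0.083], TCP at [0.293, -0.608, 0.304] pointing down, gripper open.
Joint ranges: [-2.96, 2.96], [-0.34, 2.1], [-1.41, 1.46], [0.24, 2.44], [-1.37, 4.51], [0.17, 1.92], [-2.96, 2.96]. Speed limits (rad/s): [2.39, 2.39, 3.14, 3.14, 3.14, 3.14, 3.14].

### API

Orientations are given as a unit quaternion [w, x, y, z].
In Python, from station import bot, optics gives the robot as it stands.
- The arm moves only by the tool drive_tool, never from a script. Its argument "deltas" is a list of rows, each an object with "gripper": the closure in counts, from 0 (fully open) to 255 (shut); "offset": the shift along the tool's x, y, z in units of 1000 mm (1.0 is 1000 mm), a list of three; "angular": the turn, a rotation vector about the tool's x, y, z in units of 45 degrees (1.0 is 45 degrees), a list of three. In form: [{"gripper": gripper, "offset": [dx, dy, dz], "angular": [rx, ry, rz]}, ...]. A call has 1 to 5 rows; each row is the pose to reach, as a shift and turn from the pose commanded when the call began, along the tool's axes at that moment; what a row does not reach only later rows make up. A row lasts 1/10 s, in which the tool goes at most 50 mm and 8.59 degrees, less where a joint would pass 70% of its speed; a pose out of reach is approached as far as the arm can. A call with a number of a shift or a turn outside -1 to 1 is refused whole. A call with a gripper value outside its range is refused whole. The fingers move at their own pace and stop on an object; "grip_force" is the grip in N (left out, the last holds). Time passes only in rows, so rows that repeat a pose let the fingers close. It gives the time, the measured TCP pose, the force, the opening and the grip force at its end, in the units of the state.
- bot.get_obs(): the state, without advancing time (a new reading comes with each control period).
- optics.read_camera(name): name is "scene" or "top" or "wrist"; returns the picture (480x640x3 uint8, blue, green, red); there is no depth.
- optics.camera_model(name): a dict with "fx", "fy", "cx", "cy" (pixels), "cam_to_world" (4x4, takes a point from camera to world coordinates). Camera axes: x right, y up, looking along -z (the intrinsics and any distortion apply to the point x, -y, -z); pixel columns grow to the right and rows downward; lengths in m; the calibration is good to about 2 mm. The wrist camera is an equidistant fisheye: a pixel r from the principal point sees the ray r / f radians off the axis. A picture is of the moment at which its call begins: read the wrist's pose just before it. camera_model takes no time and is no camera call; for the wrist camera it gives the pose at the moment of the call.
- bot.hand_in(): hands the job in; it is judged then, once.
The state is a dict: "t": time; "q": joint angles; "joint_vel": joint speeds; "joint_torque": joint torques, N m; "eef_pos": TCP position; "tool_rot": TCP orientation; "contact_force": force on the tool from outside, world axes, zero at the start; "torque": the same for the moment, N m; "gripper_width": opening from 0.0 (shut) to 1.0 (fully open); "grasp_force": force on a finger pad.
Only numpy, scipy, OpenCV 4.12 (cv2) and the standard library are available. Lean on these libraries where they do the work, as an engineer would, in place of code of your own. Each camera call takes 0.05 s, during which the arm holds its last target. There are 200 camera calls.

### The job

Pick up the wooden-handled loop tool that lies on the table and set it in the slanted two-fork rest, loop end down and collar lying against the upper fork, and let it go there. Then take hold of it anew, turn it upright and hang it by its collar, loop down, at the back of the one empty slot of the rack (the slot over the terracotta disc). Leave the other tools hanging, do not tip or push away the other things, and leave the hung tool at rest.

Things in the scene. Friction and masses are not known exactly. Their poses are not given: they have to be found in the camera images.
- loop_tool: Potter's loop tool, 245 mm, about 80 g, starts lying level. Origin on its axis (16 mm up while lying), near its centre of mass; x axis along it to the handle end. Along x: steel wire loop -110 to -64 mm (46 wide along y, 6 thick), square ferrule -65 to -47 (32 x 32), round shaft 14 in diameter to 60, collar 32 in diameter 60 to 72, handle end 16 in diameter to 135. First grip it at the origin.
- loop_tool_collar (a point): Point on the loop tool's axis at the lower (loop side) face of its collar, x = 60 mm in the tool's frame; this face bears on the rest's upper fork and on the rack's board. For the regrip and the hanging, a grip 50 mm above it on the handle end suits.
- rest: Slanted rest fixed to the table: wooden base 150 x 80 x 12 mm (x -50 to 100 mm), two upward-open 90 degree V forks, 8 mm thick, 44 mm over the tips. Origin under the base, x level and to the uphill side, z up. The seated tool lies in its x-z plane at 45 degrees, handle end up towards +x, loop down towards -x. The fork tips stand about 6 mm above its axis.
- rest_seat (a point): Where the loop tool's origin lies when seated with its collar against the upper fork: 105 mm above the table, over the rest's origin. Along the tool from here the forks stand at -34 mm (lower) and 56 mm (upper); between them the shaft is free for fingers, with 35 mm free below its middle 60 mm. The collar keeps the tool from sliding down.
- rest_upper (a point): Centre of the upper face of the rest's upper fork, on the seated tool's axis: where the lower face of the collar comes. The handle end beyond it stands free.
- rack: Plywood rack fixed to the table. Origin on the table under the back of the middle slot; x level, from the slots' open side to the back, z up. An 8 mm board, upper face 215 mm high, has three slots at y = -70, 0, 70 mm, 18 mm wide, open to -x, rounded mouths from x = -40 mm, straight from x = -14 to the end at x = 10 mm. Posts at y = +-100 mm, x 20 to 44 mm. Nothing stands above the board.
- rack_top (a point): Point on the upper face of the board (215 mm high) at the back of the middle slot: the axis of a tool hung there.
- dish: Flat terracotta disc, 72 mm in diameter, 6 mm high, fixed to the table straight below the rack's one empty slot: its centre lies under the place for the hung tool's axis (x = 0, y = -70, 0 or 70 mm in the rack's frame). Origin under its centre; same yaw as the rack.
- beater: Another tool hanging loosely by its collar in the rack, flat wooden board as its head; same handle, ferrule and collar sizes as the loop tool, origin likewise, x axis up. Its handle end stands 75 mm above the board. Leave it.
- scraper: Another tool hanging like the beater, with a flat steel blade as its head; same handle. Leave it.
- bowl: White ceramic bowl, 84 mm across, 45 mm high, standing beside the loop tool's handle end. Origin under its centre.
- wood_rib: Wooden block 75 x 45 x 20 mm lying beside the loop end of the loop tool. Origin under its centre.
- jar: White jar with black cap, 60 mm across, 75 mm high, standing beside the loop end of the loop tool on the other side. Origin under its centre.
- paint_bottle: Red paint bottle, 64 mm across, 190 mm high, standing beyond the rest. Origin under its centre.
- clay_cup: Terracotta cup, 72 mm across, 80 mm high, standing on the robot's side, between the rest and the rack. Origin under its centre.
Not all that is in view belongs to the job. What is meant by the dish is not turquoise, and is the smaller of those in its own colour.

How it is judged:
On the way:
1. the loop tool lies in the slanted rest, loop down, collar at the upper fork, let go (distance between loop_tool and rest_seat below 0.015 m and distance between loop_tool_collar and rest_upper below 0.015 m and contact force between the fingers and loop_tool below 0.1 N and linear speed of loop_tool below 0.03 m/s), for 0.3 s.
At the end, for the whole second after the job is handed in: The loop tool hangs upright (within 0.15 rad), loop down, its collar bearing on the rack's board over the terracotta disc: the collar's lower face within 18 mm of the disc's centre line and -4 to 6 mm of the board's upper face, at rest (below 0.05 m/s) (horizontal distance between loop_tool_collar and dish below 0.018 m and z of loop_tool_collar in the frame of rack_top between -0.004 and 0.006 m and angle between loop_tool's own x axis and vertical below 0.15 rad and contact force between loop_tool and rack above 0.1 N and linear speed of loop_tool below 0.05 m/s); the robot touches nothing.
It fails at once if another hanging tool is pushed aside or lifted out by over 25 mm (distance of any of beater, scraper from where it was at the start of the episode above 0.025 m).
It fails at once if a bystander is pushed over 30 mm (distance of any of bowl, wood_rib, jar, paint_bottle, clay_cup from where it was at the start of the episode above 0.03 m).
It fails at once if a bottle, jar, bowl or cup is tipped (angle between any of bowl, jar, paint_bottle, clay_cup's own z axis and vertical above 0.5 rad).
It also fails if it takes over 66 s, if anything falls off the work surface, if the arm or the gripper's body presses on something with over 40 N, if the wrist force passes 120 N, or if a joint passes its speed limit or range.

## Working session

There is one attempt and no reset: what is moved stays moved. The work goes in short steps, Python scripts to look and compute and a tool call to move; the robot and the scene stay as the last step left them, time stands still between calls to the robot, and variables do not carry over. Pictures are saved under pics/ and viewed, at most 10 in all, crops included, and the job is handed in when it is done.

Besides the shell and the picture viewer there is one more tool, called after "Request:" as name(argument=value, ...), one argument or row to a line, values as JSON. drive_tool: Moves the arm, as the interface text tells. Its arguments: {"type":"object","properties":{"deltas":{"type":"array"},"grip_force":{"type":"number"}},"required":["deltas"]}

```bash
ls; mkdir -p pics; python3 - <<'E'
from station import bot, optics
import cv2, numpy as np
np.set_printoptions(precision=4,suppress=True)
for n in ("scene","top"):
    cv2.imwrite(f"pics/{n}0.png",optics.read_camera(n))
    m=optics.camera_model(n);print(n,m)
o=bot.get_obs();print(o)
E
```

```text
pics
scene {'fx': 523.5260159861435, 'fy': 523.5260159861435, 'cx': 319.0055092300227, 'cy': 240.87577632500077, 'cam_to_world': array([[-0.7668, -0.3653,  0.5278,  1.1485],
       [ 0.6415, -0.4636,  0.6111,  0.6964],
       [ 0.0214,  0.8072,  0.5899,  0.8187],
       [ 0.    ,  0.    ,  0.    ,  1.    ]])}
top {'fx': 450.9822856686096, 'fy': 450.9822856686096, 'cx': 324.74757582407835, 'cy': 240.22518885217826, 'cam_to_world': array([[ 0.0155,  0.9898, -0.1413,  0.3745],
       [-0.9998,  0.0143, -0.0099,  0.008 ],
       [-0.0078,  0.1415,  0.9899,  1.3157],
       [ 0.    ,  0.    ,  0.    ,  1.    ]])}
{'t': 0.1, 'q': array([ 1.0139,  0.4777,  0.0224,  1.5563, -0.0115,  1.1093, -0.0831]), 'joint_vel': array([-0.0012, -0.0033, -0.001 , -0.0025,  0.002 , -0.0002, -0.    ]), 'joint_torque': array([  0.0048, -59.7753,   1.6137, -28.1951,   0.0127,   0.0051,
        -0.    ]), 'eef_pos': array([ 0.2927, -0.6078,  0.303 ]), 'tool_rot': array([-0.0008,  0.9749,  0.2225, -0.0003]), 'contact_force': array([-0.6237, -0.1742, -0.1826]), 'torque': array([-0.0171, -0.    , -0.0315]), 'grasp_force': 0.0, 'gripper_width': 1.0005195739788455}
```

View pics/scene0.png

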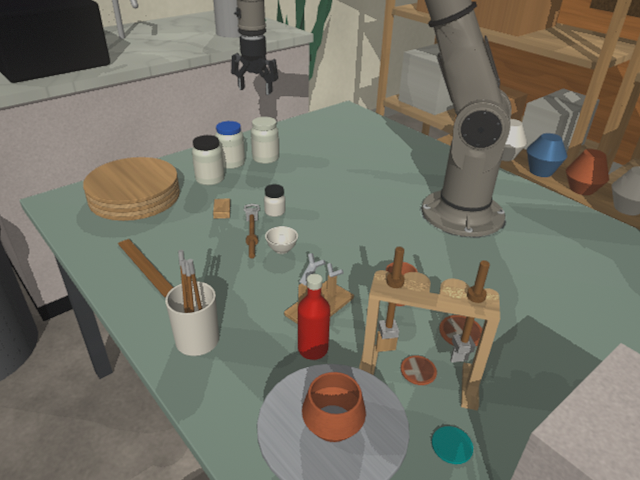

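View pics/top0.png

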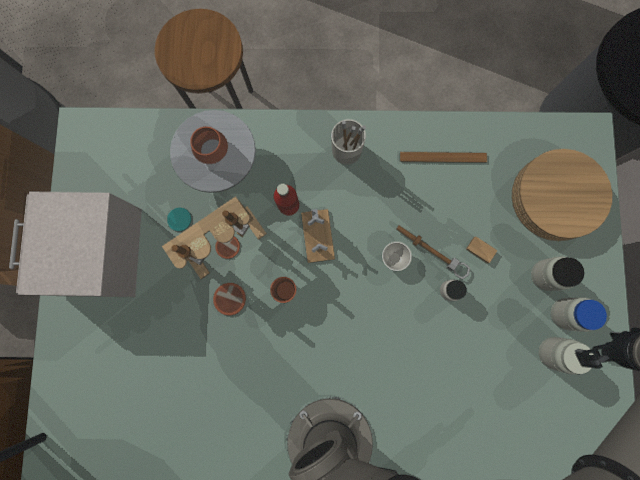

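The scene view shows the rack, rest, red bottle and loop tool. In the top view, the loop tool runs from (398,227) at the handle to (475,275) at the loop. The rest is at (318,235). The rack is at (212,232), with its end slots occupied and the middle one empty above a small disc at (228,247). I'll zoom in next.

```bash
cat > h.py <<'E'
from station import bot, optics
import cv2, numpy as np
from scipy.spatial.transform import Rotation as R
np.set_printoptions(precision=4,suppress=True)
def ray(n,u,v,m=None):
    m=m or optics.camera_model(n);x=(u-m['cx'])/m['fx'];y=(v-m['cy'])/m['fy']
    if n=='wrist':
        r=np.hypot(x,y);s=np.sin(r)/max(r,1e-9);d=np.array([x*s,-y*s,-np.cos(r)])
    else: d=np.array([x,-y,-1.])
    T=np.array(m['cam_to_world']);d=T[:3,:3]@d
    return T[:3,3],d/np.linalg.norm(d)
def onz(n,u,v,z,m=None):
    p,d=ray(n,u,v,m);return p+d*(z-p[2])/d[2]
def proj(n,P,m=None):
    m=m or optics.camera_model(n);T=np.array(m['cam_to_world']);c=T[:3,:3].T@(np.array(P)-T[:3,3])
    x,y,z=c[0],-c[1],-c[2]
    if n=='wrist':
        r=np.hypot(x,y);a=np.arctan2(r,z);x,y=x/r*a,y/r*a
    else: x,y=x/z,y/z
    return m['cx']+m['fx']*x,m['cy']+m['fy']*y
def tri(*rs):
    A=0;b=0
    for p,d in rs:
        M=np.eye(3)-np.outer(d,d);A=A+M;b=b+M@p
    return np.linalg.solve(A,b)
def pose():
    o=bot.get_obs();q=o['tool_rot'];return o['eef_pos'],R.from_quat([q[1],q[2],q[3],q[0]])
def move(P,Rt):
    """offset, angular for a world TCP pose from the measured pose"""
    p,r=pose();return r.inv().apply(np.array(P)-p),(r.inv()*Rt).as_rotvec()/(np.pi/4)
E
python3 - <<'E'
from h import *
t=cv2.imread("pics/top0.png");s=cv2.imread("pics/scene0.png")
a=cv2.resize(t[185:310,150:350],(800,500),interpolation=cv2.INTER_CUBIC)
cv2.imwrite("pics/c1.png",a)
b=cv2.resize(s[230:420,270:510],(800,600),interpolation=cv2.INTER_CUBIC)
cv2.imwrite("pics/c2.png",b)
c=cv2.resize(t[210:310,375:505],(780,600),interpolation=cv2.INTER_CUBIC)
cv2.imwrite("pics/c3.png",c)
E
```

```text
(no output)
```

View pics/c1.png

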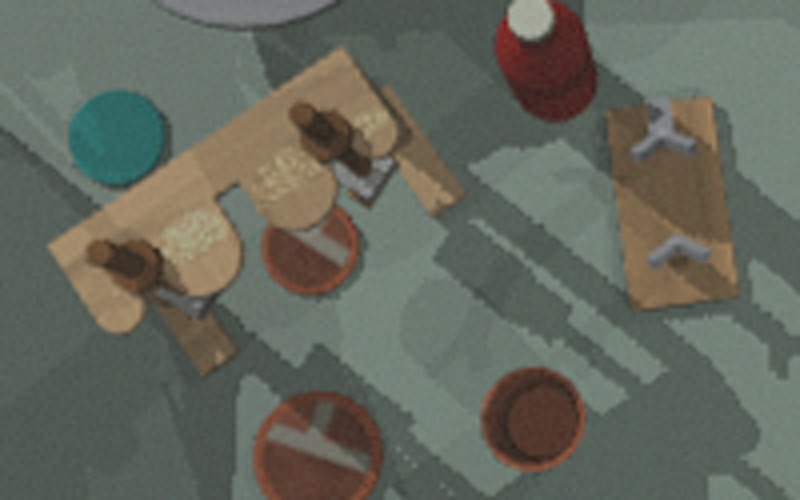

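View pics/c2.png

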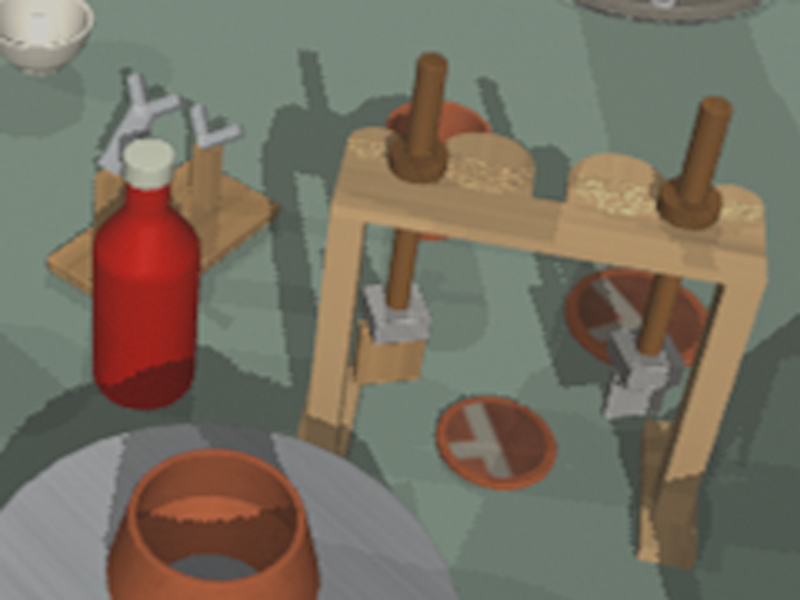

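View pics/c3.png

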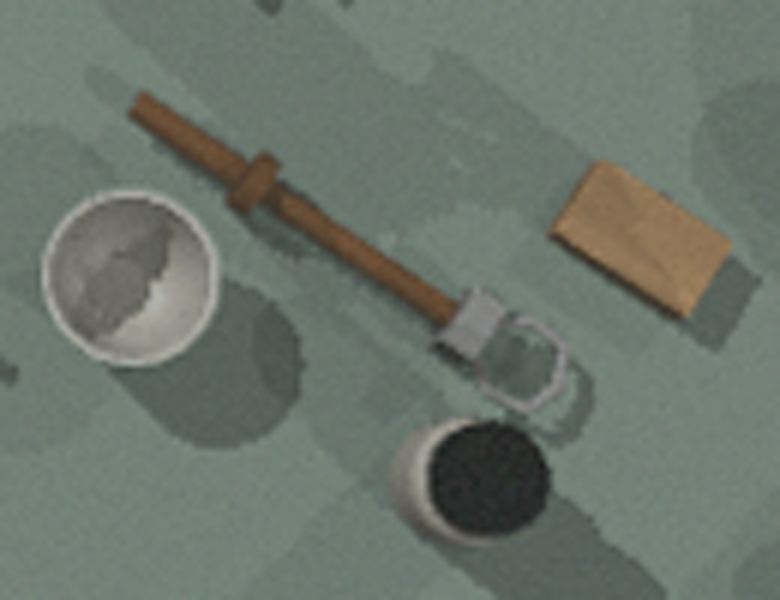

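Crop c1 shows that the slots open towards the robot, with the middle one empty and its slot end near (222,188). The two fork apexes are at about (662,138) and (680,242). Crop c2 shows the forks at (138,115) and (208,140). Crop c3 shows the loop tool, with the handle end at (140,103), the collar at (255,182) and the ferrule at (468,322). Next I'll turn these into positions.

```bash
python3 - <<'E'
from h import *
C1=lambda u,v:(150+u/4,185+v/4)
C2=lambda u,v:(270+u*.3,230+v*190/600)
C3=lambda u,v:(375+u/6,210+v/6)
print("base corners z=.012");
B=[onz('top',*C1(*p),.012) for p in [(608,112),(712,98),(737,295),(632,308)]];print(np.array(B))
for n,a in (("f1",(664,137)),("f2",(681,243))):
  for m,b in (("A",(136,120)),("B",(208,143))):
    r1=ray('top',*C1(*a));r2=ray('scene',*C2(*b));P=tri(r1,r2)
    e=np.linalg.norm(np.cross(P-r1[0],r1[1]));print(n,m,P,e)
print("tool")
H=onz('top',*C3(140,103),.016);F=onz('top',*C3(455,312),.016);Co=onz('top',*C3(255,182),.016);F2=onz('top',*C3(468,322),.02)
print(H,Co,F)
print("disc",onz('top',*C1(310,248),.006),onz('scene',*C2(497,442),.006),"big",onz('top',*C1(318,452),.006))
print("board corners z .215",onz('top',*C1(48,245),.215),onz('top',*C1(343,47),.215),"slot end",onz('top',*C1(222,186),.215), "scene", onz('scene',*C2(553,190),.215))
for n,a,b in (("handle top R",(300,112),(432,62)),("L",(100,248),(715,105))):
  print(n,tri(ray('top',*C1(*a)),ray('scene',*C2(*b))))
print("bowl",onz('top',*C3(131,277),.045),"jar",onz('top',*C3(489,478),.075),"rib",onz('top',*C3(642,240),.02),"cup",onz('top',*C1(533,418),.08),"bottle",onz('top',*C1(530,15),.19))
E
```

```text
base corners z=.012
[[ 0.6407  0.0894  0.012 ]
 [ 0.6523  0.013   0.012 ]
 [ 0.5068 -0.0073  0.012 ]
 [ 0.4962  0.0687  0.012 ]]
f1 A [0.6024 0.043  0.1255] 0.0019354635370079825
f1 B [0.588  0.0606 0.1153] 0.021681395754923064
f2 A [0.5525 0.0166 0.0802] 0.02346226916662898
f2 B [0.5361 0.034  0.066 ] 0.0015141194391623054
tool
[ 0.6017 -0.1931  0.016 ] [ 0.5637 -0.2485  0.016 ] [ 0.5019 -0.3436  0.016 ]
disc [0.5374 0.306  0.006 ] [0.5435 0.3089 0.006 ] big [0.3892 0.2934 0.006 ]
board corners z .215 [0.5109 0.4205 0.215 ] [0.6384 0.2436 0.215 ] slot end [0.5493 0.3148 0.215 ] scene [0.5416 0.309  0.215 ]
handle top R [0.5824 0.2508 0.2881]
L [0.5005 0.3628 0.2884]
bowl [ 0.5134 -0.1838  0.045 ] jar [ 0.4205 -0.3413  0.075 ] rib [ 0.5376 -0.4331  0.02  ] cup [0.4136 0.1315 0.08  ] bottle [0.6671 0.1298 0.19  ]
```

```bash
cat >> h.py <<'E'
def ori(yaw,pitch):
    """x_tool leans up from heading yaw by pitch (0: gripper straight down)"""
    d=np.array([np.cos(yaw),np.sin(yaw),0]);Z=np.array([0,0,1.]);c,s=np.cos(pitch),np.sin(pitch)
    x=c*d+s*Z;z=s*d-c*Z;return R.from_matrix(np.c_[x,np.cross(z,x),z])
TOOL=np.array([.5275,-.305,.016]);TY=.985
E
python3 -c "
from h import *
print(move(TOOL+[0,0,.23],ori(TY,0)))"
```

```text
(array([ 0.343 , -0.1708,  0.0573]), array([-0.0021, -0.0004, -0.6827]))
```

Request:
drive_tool(
  deltas=[
    {"gripper": 0, "offset": [0.343, -0.171, 0.057], "angular": [0, 0, -0.683]},
    {"gripper": 0, "offset": [0.343, -0.171, 0.057], "angular": [0, 0, -0.683]},
    {"gripper": 0, "offset": [0.343, -0.171, 0.057], "angular": [0, 0, -0.683]},
    {"gripper": 0, "offset": [0.343, -0.171, 0.057], "angular": [0, 0, -0.683]},
    {"gripper": 0, "offset": [0.343, -0.171, 0.057], "angular": [0, 0, -0.683]},
  ],
  grip_force=40,
)

```text
t: 0.6
eef_pos: [0.445, -0.411, 0.2666]
tool_rot: [-0.0, 0.881, 0.474, -0.0]
contact_force: [0.0, -0.0, -0.6]
gripper_width: 0.997
grasp_force: 0.0
```

```bash
python3 -c "
from h import *
print(pose()[0],move(TOOL+[0,0,.23],ori(TY,0)))"
```

```text
[ 0.445  -0.411   0.2666] (array([0.1339, 0.0104, 0.0206]), array([-0.0005, -0.0002,  0.003 ]))
```

Request:
drive_tool(
  deltas=[
    {"gripper": 0, "offset": [0.134, 0.01, 0.021], "angular": [0, 0, 0]},
    {"gripper": 0, "offset": [0.134, 0.01, 0.021], "angular": [0, 0, 0]},
    {"gripper": 0, "offset": [0.134, 0.01, 0.021], "angular": [0, 0, 0]},
    {"gripper": 0, "offset": [0.134, 0.01, 0.021], "angular": [0, 0, 0]},
    {"gripper": 0, "offset": [0.134, 0.01, 0.021], "angular": [0, 0, 0]},
  ],
)

```text
t: 1.1
eef_pos: [0.527, -0.3057, 0.2456]
tool_rot: [-0.0, 0.881, 0.474, -0.0]
contact_force: [-0.5, -1.0, 0.2]
gripper_width: 1.001
grasp_force: 0.0
```

```bash
python3 -c "
from h import *
print(pose()[0],move(TOOL+[0,0,.23],ori(TY,0)))
m=optics.camera_model('wrist');im=optics.read_camera('wrist');print(m)
d=np.array([np.cos(TY),np.sin(TY),0])
for x in (135,66,0,-47):
  c=[int(round(v)) for v in proj('wrist',TOOL+d*x/1000,m)];print(x,c);cv2.circle(im,c,3,(0,0,255),1)
cv2.imwrite('pics/w1.png',im)"
```

```text
[ 0.527  -0.3057  0.2456] (array([ 0.0008,  0.    , -0.0004]), array([-0.0014,  0.0003,  0.0033]))
{'fx': 371.64829954431775, 'fy': 371.64829954431775, 'cx': 314.001512255041, 'cy': 234.77511720030714, 'cam_to_world': array([[ 0.8344,  0.5218,  0.1775,  0.5728],
       [-0.5512,  0.7901,  0.2681, -0.2366],
       [-0.0003, -0.3216,  0.9469,  0.3159],
       [ 0.    ,  0.    ,  0.    ,  1.    ]])}
135 [314, 48]
66 [314, 133]
0 [314, 212]
-47 [314, 264]
```

View pics/w1.png

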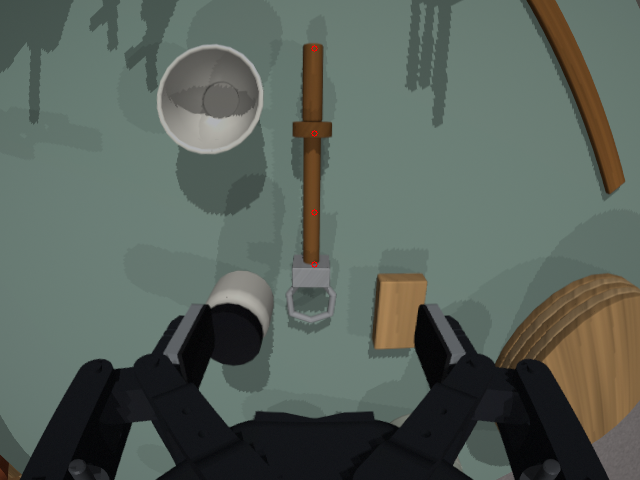

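The wrist view shows the tool axis at column 312, against a predicted 314. Its end, collar and ferrule sit about 4 px (3 mm) further towards the handle than predicted. The path down is clear, so I'm descending.

Request:
drive_tool(
  deltas=[
    {"gripper": 0, "offset": [0.003, 0, 0.05], "angular": [0, 0, 0]},
    {"gripper": 0, "offset": [0.003, 0, 0.1], "angular": [0, 0, 0]},
    {"gripper": 0, "offset": [0.003, 0, 0.14], "angular": [0, 0, 0]},
    {"gripper": 0, "offset": [0.003, 0, 0.168], "angular": [0, 0, 0]},
    {"gripper": 0, "offset": [0.003, 0, 0.168], "angular": [0, 0, 0]},
  ],
)

```text
t: 1.65
eef_pos: [0.5247, -0.305, 0.0743]
tool_rot: [-0.003, 0.882, 0.472, -0.003]
contact_force: [-1.2, -0.7, 0.0]
gripper_width: 0.998
grasp_force: 0.0
```

Request:
drive_tool(
  deltas=[
    {"gripper": 255, "offset": [0, 0, 0], "angular": [0, 0, 0]},
    {"gripper": 255, "offset": [0, 0, 0], "angular": [0, 0, 0]},
    {"gripper": 255, "offset": [0, 0, 0], "angular": [0, 0, 0]},
    {"gripper": 255, "offset": [0, 0, 0], "angular": [0, 0, 0]},
    {"gripper": 255, "offset": [0, 0, 0], "angular": [0, 0, 0]},
  ],
  grip_force=60,
)

```text
t: 2.15
eef_pos: [0.5288, -0.3043, 0.0791]
tool_rot: [0.001, 0.881, 0.473, 0.0]
contact_force: [-2.5, 0.9, 16.4]
gripper_width: 0.148
grasp_force: 35.7
```

Request:
drive_tool(
  deltas=[
    {"gripper": 255, "offset": [0, 0, 0], "angular": [0, 0, 0]},
    {"gripper": 255, "offset": [0, 0, 0], "angular": [0, 0, 0]},
    {"gripper": 255, "offset": [0, 0, 0], "angular": [0, 0, 0]},
    {"gripper": 255, "offset": [0, 0, 0], "angular": [0, 0, 0]},
  ],
)

```text
t: 2.55
eef_pos: [0.5289, -0.3044, 0.0793]
tool_rot: [0.001, 0.881, 0.473, 0.0]
contact_force: [-1.5, 0.9, 6.8]
gripper_width: 0.134
grasp_force: 58.5
```

Request:
drive_tool(
  deltas=[
    {"gripper": 255, "offset": [0, 0, -0.05], "angular": [0, 0, 0]},
    {"gripper": 255, "offset": [0, 0, -0.1], "angular": [0, 0, 0]},
    {"gripper": 255, "offset": [0, 0, -0.15], "angular": [0, 0, 0]},
    {"gripper": 255, "offset": [0, 0, -0.2], "angular": [0, 0, 0]},
    {"gripper": 255, "offset": [0, 0, -0.2], "angular": [0, 0, 0]},
  ],
)

```text
t: 3.05
eef_pos: [0.5316, -0.3054, 0.2864]
tool_rot: [0.006, 0.881, 0.473, 0.004]
contact_force: [0.6, -0.2, -0.6]
gripper_width: 0.138
grasp_force: 58.8
```

```bash
cat >> h.py <<'E'
RO=np.array([.5493,.0374,0]);RY=.142
RD=np.array([np.cos(RY),np.sin(RY),0]);ZZ=np.array([0,0,1.])
def seat(perp,ax,depth=.063):
    A=(RD+ZZ)/2**.5;N=(ZZ-RD)/2**.5
    return RO+.105*ZZ+A*ax+N*(perp+depth),ori(RY,np.pi/4)
E
python3 -c "
from h import *
print(bot.get_obs()['gripper_width'],bot.get_obs()['grasp_force'],pose()[0],seat(.09,.003)[0],move(*seat(.09,.003)))"
```

```text
0.13815300307942535 58.75355780124664 [ 0.5316 -0.3054  0.2864] [0.4443 0.0224 0.2153] (array([ 0.2248, -0.255 ,  0.068 ]), array([-0.406 ,  0.9295,  1.0219]))
```

Request:
drive_tool(
  deltas=[
    {"gripper": 255, "offset": [0.022, -0.025, 0], "angular": [-0.05, 0.11, 0.12]},
    {"gripper": 255, "offset": [0.045, -0.051, 0], "angular": [-0.1, 0.22, 0.25]},
    {"gripper": 255, "offset": [0.07, -0.077, 0], "angular": [-0.15, 0.33, 0.37]},
    {"gripper": 255, "offset": [0.09, -0.102, 0], "angular": [-0.2, 0.44, 0.49]},
    {"gripper": 255, "offset": [0.112, -0.127, 0], "angular": [-0.2, 0.46, 0.51]},
  ],
)

```text
t: 3.55
eef_pos: [0.4819, -0.1401, 0.277]
tool_rot: [-0.016, 0.941, 0.278, 0.194]
contact_force: [0.5, 0.8, -1.9]
gripper_width: 0.138
grasp_force: 58.8
```

```bash
python3 -c "
from h import *
print(bot.get_obs()['gripper_width'],pose()[0],move(*seat(.09,.003)))"
```

```text
0.137905680462988 [ 0.4819 -0.1401  0.277 ] (array([ 0.0318, -0.1619,  0.0661]), array([-0.2135,  0.4827,  0.4988]))
```

Request:
drive_tool(
  deltas=[
    {"gripper": 255, "offset": [0.008, -0.04, 0.016], "angular": [-0.05, 0.12, 0.12]},
    {"gripper": 255, "offset": [0.016, -0.08, 0.033], "angular": [-0.1, 0.24, 0.25]},
    {"gripper": 255, "offset": [0.024, -0.12, 0.05], "angular": [-0.16, 0.36, 0.37]},
    {"gripper": 255, "offset": [0.032, -0.162, 0.066], "angular": [-0.21, 0.48, 0.5]},
    {"gripper": 255, "offset": [0.032, -0.162, 0.066], "angular": [-0.21, 0.48, 0.5]},
  ],
)

```text
t: 4.05
eef_pos: [0.4583, -0.0272, 0.2627]
tool_rot: [-0.044, 0.937, 0.13, 0.322]
contact_force: [1.1, 1.4, -0.3]
gripper_width: 0.136
grasp_force: 58.9
```

Request:
drive_tool(
  deltas=[
    {"gripper": 255, "offset": [0, 0, 0], "angular": [0, 0, 0]},
    {"gripper": 255, "offset": [0, 0, 0], "angular": [0, 0, 0]},
  ],
)

```text
t: 4.25
eef_pos: [0.4579, -0.0276, 0.2631]
tool_rot: [-0.043, 0.937, 0.132, 0.321]
contact_force: [0.2, -0.1, -0.6]
gripper_width: 0.138
grasp_force: 58.9
```

```bash
python3 -c "
from h import *
print(bot.get_obs()['gripper_width'],pose()[0],move(*seat(.09,.003)))
w=optics.read_camera('wrist');m=optics.camera_model('wrist');s=optics.read_camera('scene')
for k,i in (('wrist',w),('scene',s)):
  for x in (-34,56): 
    P=RO+.105*ZZ+(RD+ZZ)/2**.5*x/1000;N=(ZZ-RD)/2**.5;L=np.cross(ZZ,RD)
    for Q in (P,P+L*.022+N*.006,P-L*.022+N*.006):
      c=proj(k,Q,m if k=='wrist' else None);cv2.circle(i,[int(round(v)) for v in c],2,(0,0,255),1)
o=np.hstack([cv2.resize(w[:,100:540],(440,480)),cv2.resize(s[205:365,250:370],(360,480))])
cv2.imwrite('pics/w2.png',o)"
```

```text
0.1376812141129106 [ 0.4579 -0.0276  0.2631] (array([-0.0286, -0.052 ,  0.038 ]), array([-0.1108,  0.1585,  0.1344]))
```

View pics/w2.png

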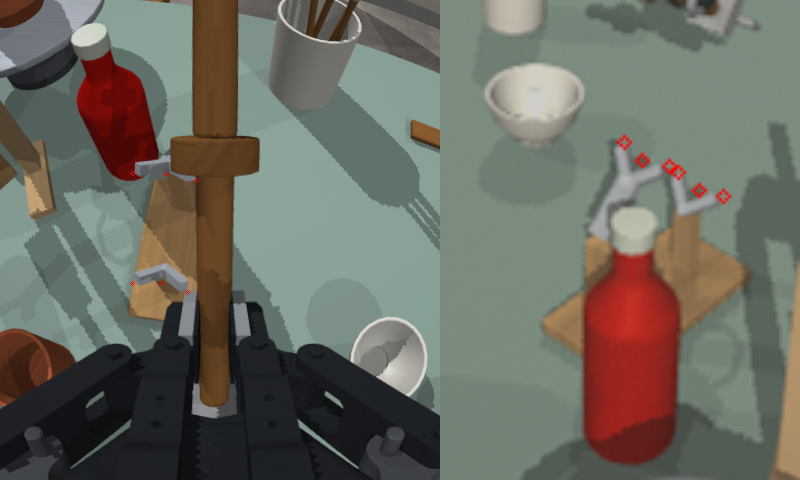

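The picture shows the predicted fork tips (red) within a few pixels of the real ones in both views: wrist (135,277) and (187,290), scene (622,143) and (677,172). The rest pose is good enough. The tool is held with its collar up. I'll finish the hover now.

Request:
drive_tool(
  deltas=[
    {"gripper": 255, "offset": [-0.014, -0.026, 0.019], "angular": [-0.055, 0.08, 0.067]},
    {"gripper": 255, "offset": [-0.028, -0.052, 0.038], "angular": [-0.11, 0.158, 0.134]},
    {"gripper": 255, "offset": [-0.028, -0.052, 0.038], "angular": [-0.11, 0.158, 0.134]},
    {"gripper": 255, "offset": [-0.028, -0.052, 0.038], "angular": [-0.11, 0.158, 0.134]},
    {"gripper": 255, "offset": [-0.028, -0.052, 0.038], "angular": [-0.11, 0.158, 0.134]},
  ],
)

```text
t: 4.85
eef_pos: [0.4359, 0.0065, 0.2965]
tool_rot: [-0.029, 0.933, 0.066, 0.351]
contact_force: [-0.8, 1.0, 0.1]
gripper_width: 0.134
grasp_force: 58.9
```

```bash
python3 -c "
from h import *
print(bot.get_obs()['gripper_width'],pose()[0],move(*seat(.01,.003)),bot.get_obs()['q'])"
```

```text
0.13356292602637165 [0.4359 0.0065 0.2965] (array([-0.0405, -0.0134,  0.1479]), array([-0.0082,  0.0827, -0.0053])) [ 1.0852 -0.1175 -1.1076  2.434  -1.3638  0.1698 -0.1916]
```

The arm is at its joint limits: a 45° forward pitch this close in and this low can't be reached. I'll lay the tool down in clear space, then regrip it with the gripper leaning 30°. That leaves only a 15° pitch at the rest.

```bash
python3 -c "
from h import *
print(move([.5,-.075,.30],ori(0,0)))"
```

```text
(array([0.0417, 0.0898, 0.031 ]), array([-0.0749, -0.9151,  0.1711]))
```

Request:
drive_tool(
  deltas=[
    {"gripper": 255, "offset": [0.008, 0.018, 0.006], "angular": [-0.01, -0.18, 0.03]},
    {"gripper": 255, "offset": [0.016, 0.036, 0.012], "angular": [-0.03, -0.36, 0.07]},
    {"gripper": 255, "offset": [0.025, 0.054, 0.018], "angular": [-0.04, -0.54, 0.1]},
    {"gripper": 255, "offset": [0.033, 0.072, 0.025], "angular": [-0.06, -0.72, 0.14]},
    {"gripper": 255, "offset": [0.042, 0.09, 0.031], "angular": [-0.075, -0.9, 0.17]},
  ],
)

```text
t: 5.35
eef_pos: [0.4619, -0.0085, 0.2956]
tool_rot: [-0.07, 0.965, 0.071, 0.244]
contact_force: [-0.0, 1.6, 0.1]
gripper_width: 0.137
grasp_force: 58.9
```

```bash
python3 -c "
from h import *
print(pose()[0],move([.48,-.075,.25],ori(0,0)),bot.get_obs()['q'],bot.get_obs()['gripper_width'])"
```

```text
[ 0.4619 -0.0085  0.2956] (array([-0.013 ,  0.0728,  0.0368]), array([-0.1798, -0.6285,  0.1836])) [ 1.205   0.0781 -1.2278  2.2555 -0.2547  0.386  -1.2138] 0.13670661544572915
```

Request:
drive_tool(
  deltas=[
    {"gripper": 255, "offset": [-0.003, 0.018, 0.009], "angular": [-0.04, -0.16, 0.05]},
    {"gripper": 255, "offset": [-0.006, 0.036, 0.018], "angular": [-0.09, -0.31, 0.09]},
    {"gripper": 255, "offset": [-0.01, 0.055, 0.027], "angular": [-0.14, -0.47, 0.14]},
    {"gripper": 255, "offset": [-0.013, 0.073, 0.037], "angular": [-0.18, -0.63, 0.18]},
    {"gripper": 255, "offset": [-0.013, 0.073, 0.037], "angular": [-0.18, -0.63, 0.18]},
  ],
)

```text
t: 5.85
eef_pos: [0.4832, -0.076, 0.2484]
tool_rot: [-0.001, 1.0, 0.0, -0.001]
contact_force: [-0.1, 0.3, -1.1]
gripper_width: 0.138
grasp_force: 58.9
```

```bash
python3 -c "
from h import *
print(pose()[0],move([.48,-.075,.082],ori(0,0)),bot.get_obs()['q'],bot.get_obs()['gripper_width'])"
```

```text
[ 0.4832 -0.076   0.2484] (array([-0.003 , -0.0008,  0.1664]), array([-0.0019,  0.0014,  0.0006])) [ 0.7407  0.3543 -0.8464  2.0029  0.3291  0.926  -1.8468] 0.13771898034239458
```

Request:
drive_tool(
  deltas=[
    {"gripper": 255, "offset": [-0.003, 0, 0.045], "angular": [0, 0, 0]},
    {"gripper": 255, "offset": [-0.003, 0, 0.09], "angular": [0, 0, 0]},
    {"gripper": 255, "offset": [-0.003, 0, 0.13], "angular": [0, 0, 0]},
    {"gripper": 255, "offset": [-0.003, 0, 0.155], "angular": [0, 0, 0]},
    {"gripper": 255, "offset": [-0.003, 0, 0.167], "angular": [0, 0, 0]},
  ],
)

```text
t: 6.35
eef_pos: [0.4772, -0.0738, 0.0813]
tool_rot: [-0.001, 1.0, 0.002, 0.0]
contact_force: [-0.0, 0.1, -1.1]
gripper_width: 0.139
grasp_force: 58.9
```

Request:
drive_tool(
  deltas=[
    {"gripper": 255, "offset": [0, 0, 0], "angular": [0, 0, 0]},
    {"gripper": 255, "offset": [0, 0, 0], "angular": [0, 0, 0]},
    {"gripper": 255, "offset": [0, 0, 0], "angular": [0, 0, 0]},
  ],
)

```text
t: 6.65
eef_pos: [0.4794, -0.0734, 0.0847]
tool_rot: [-0.0, 1.0, 0.002, 0.003]
contact_force: [-0.2, 0.1, -0.7]
gripper_width: 0.14
grasp_force: 58.9
```

Request:
drive_tool(
  deltas=[
    {"gripper": 255, "offset": [0, 0, 0.003], "angular": [0, 0, 0]},
    {"gripper": 255, "offset": [0, 0, 0.005], "angular": [0, 0, 0]},
    {"gripper": 255, "offset": [0, 0, 0.005], "angular": [0, 0, 0]},
    {"gripper": 255, "offset": [0, 0, 0.005], "angular": [0, 0, 0]},
  ],
)

```text
t: 7.05
eef_pos: [0.4789, -0.0733, 0.0792]
tool_rot: [-0.0, 1.0, 0.002, 0.002]
contact_force: [-1.3, -0.7, 8.5]
gripper_width: 0.133
grasp_force: 60.1
```

Request:
drive_tool(
  deltas=[
    {"gripper": 100, "offset": [0, 0, 0], "angular": [0, 0, 0]},
    {"gripper": 100, "offset": [0, 0, 0], "angular": [0, 0, 0]},
    {"gripper": 100, "offset": [0, 0, 0], "angular": [0, 0, 0]},
    {"gripper": 100, "offset": [0, 0, 0], "angular": [0, 0, 0]},
  ],
)

```text
t: 7.45
eef_pos: [0.4782, -0.0731, 0.0782]
tool_rot: [-0.001, 1.0, 0.002, 0.001]
contact_force: [-0.6, 0.2, -0.8]
gripper_width: 0.603
grasp_force: 0.0
```

```bash
python3 -c "
from h import *
T=np.array([.479,-.0735,.016]);O=ori(0,-np.pi/6);z=O.as_matrix()[:,2]
print(pose()[0],move(T+[0,0,.12],ori(0,0)),move(T-z*.10,O),move(T-z*.063,O))"
```

```text
[ 0.4782 -0.0731  0.0782] (array([ 0.0009,  0.0003, -0.0578]), array([-0.0015, -0.0032,  0.0054])) (array([ 0.0508,  0.0006, -0.0243]), array([-0.    , -0.6698,  0.0056])) (array([0.0322, 0.0005, 0.0077]), array([-0.    , -0.6698,  0.0056]))
```

Request:
drive_tool(
  deltas=[
    {"gripper": 100, "offset": [0, 0, -0.04], "angular": [0, 0, 0]},
    {"gripper": 100, "offset": [0.02, 0, -0.08], "angular": [0, -0.17, 0]},
    {"gripper": 100, "offset": [0.04, 0, -0.08], "angular": [0, -0.34, 0]},
    {"gripper": 100, "offset": [0.05, 0, -0.06], "angular": [0, -0.5, 0]},
    {"gripper": 100, "offset": [0.055, 0, -0.04], "angular": [0, -0.667, 0]},
  ],
)

```text
t: 7.95
eef_pos: [0.5354, -0.0732, 0.119]
tool_rot: [0.0, 0.966, 0.002, -0.258]
contact_force: [-0.4, -0.4, -0.5]
gripper_width: 0.607
grasp_force: 0.0
```

```bash
python3 -c "
from h import *
T=np.array([.474,-.0735,.016]);O=ori(0,-np.pi/6);z=O.as_matrix()[:,2]
print(pose()[0],move(T-z*.067,O),bot.get_obs()['q'])
m=optics.camera_model('wrist');im=optics.read_camera('wrist')
for x in (140,71,5,-42):
  c=[int(round(v)) for v in proj('wrist',T+[x/1000,0,0],m)];print(x,c);cv2.circle(im,c,3,(0,0,255),1)
cv2.imwrite('pics/w3.png',im)"
```

```text
[ 0.5354 -0.0732  0.119 ] (array([-0.0017,  0.0002,  0.0529]), array([ 0.0013, -0.0019,  0.0039])) [ 0.4721  0.8173 -0.6696  1.6804  0.4025  1.3533 -1.9272]
140 [316, 3]
71 [315, 168]
5 [314, 263]
-42 [314, 307]
```

View pics/w3.png

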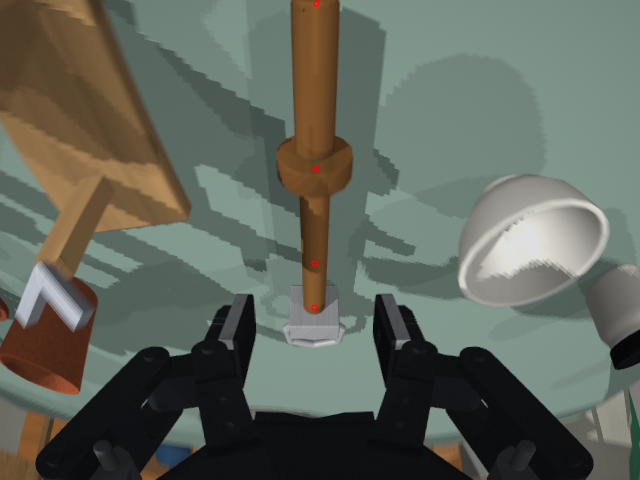

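The wrist view shows the tool on the predicted axis, collar at (315,168) and ferrule at (314,305), with the fingers straddling it. I'm descending and gripping.

Request:
drive_tool(
  deltas=[
    {"gripper": 100, "offset": [-0.002, 0, 0.02], "angular": [0, 0, 0]},
    {"gripper": 100, "offset": [-0.002, 0, 0.04], "angular": [0, 0, 0]},
    {"gripper": 100, "offset": [-0.002, 0, 0.052], "angular": [0, 0, 0]},
    {"gripper": 100, "offset": [-0.002, 0, 0.052], "angular": [0, 0, 0]},
    {"gripper": 100, "offset": [-0.002, 0, 0.052], "angular": [0, 0, 0]},
  ],
)

```text
t: 8.5
eef_pos: [0.5059, -0.0731, 0.0749]
tool_rot: [0.0, 0.966, 0.002, -0.257]
contact_force: [0.5, -0.1, 0.7]
gripper_width: 0.608
grasp_force: 0.0
```

Request:
drive_tool(
  deltas=[
    {"gripper": 255, "offset": [0, 0, 0], "angular": [0, 0, 0]},
    {"gripper": 255, "offset": [0, 0, 0], "angular": [0, 0, 0]},
    {"gripper": 255, "offset": [0, 0, 0], "angular": [0, 0, 0]},
    {"gripper": 255, "offset": [0, 0, 0], "angular": [0, 0, 0]},
    {"gripper": 255, "offset": [0, 0, 0], "angular": [0, 0, 0]},
  ],
  grip_force=60,
)

```text
t: 9.0
eef_pos: [0.5063, -0.073, 0.0751]
tool_rot: [0.0, 0.966, 0.002, -0.257]
contact_force: [1.1, -0.6, 6.2]
gripper_width: 0.136
grasp_force: 58.7
```

```bash
python3 -c "
from h import *
T=np.array([.479,-.0735,.016])
p,r=pose();print(p,r.inv().apply(T-p),r.as_rotvec())"
```

```text
[ 0.5063 -0.073   0.0751] [0.0057 0.0005 0.0649] [ 3.0358  0.0065 -0.8074]
```

Request:
drive_tool(
  deltas=[
    {"gripper": 255, "offset": [-0.02, 0, -0.035], "angular": [0, 0, 0]},
    {"gripper": 255, "offset": [-0.045, 0, -0.078], "angular": [0, 0, 0]},
    {"gripper": 255, "offset": [-0.07, 0, -0.12], "angular": [0, 0, 0]},
    {"gripper": 255, "offset": [-0.09, 0, -0.156], "angular": [0, 0, 0]},
    {"gripper": 255, "offset": [-0.09, 0, -0.156], "angular": [0, 0, 0]},
  ],
)

```text
t: 9.5
eef_pos: [0.5075, -0.0725, 0.2595]
tool_rot: [0.0, 0.967, 0.002, -0.253]
contact_force: [0.5, 1.1, -1.0]
gripper_width: 0.134
grasp_force: 58.6
```

```bash
cat >> h.py <<'E'
G=np.array([.0057,.0005,.0649]);AX=(RD+ZZ)/2**.5;NN=(ZZ-RD)/2**.5
def seat(perp,ax,p=np.pi/12):
    O=ori(RY,p);return RO+.105*ZZ+AX*ax+NN*perp-O.apply(G),O
E
python3 -c "
from h import *
print(bot.get_obs()['gripper_width'],pose()[0],seat(.09,.003)[0],move(*seat(.09,.003)),bot.get_obs()['q'])"
```

```text
0.13411091575027823 [ 0.5075 -0.0725  0.2595] [0.4663 0.026  0.232 ] (array([-0.0221, -0.0987,  0.044 ]), array([-0.0227,  0.9836, -0.1784])) [ 0.542   0.6026 -0.7449  1.6851  0.2926  1.5242 -1.872 ]
```

Request:
drive_tool(
  deltas=[
    {"gripper": 255, "offset": [-0.005, -0.02, 0.008], "angular": [-0.005, 0.18, -0.03]},
    {"gripper": 255, "offset": [-0.009, -0.04, 0.017], "angular": [-0.01, 0.36, -0.07]},
    {"gripper": 255, "offset": [-0.014, -0.06, 0.026], "angular": [-0.015, 0.54, -0.1]},
    {"gripper": 255, "offset": [-0.018, -0.08, 0.035], "angular": [-0.02, 0.72, -0.14]},
    {"gripper": 255, "offset": [-0.022, -0.099, 0.044], "angular": [-0.023, 0.9, -0.178]},
  ],
)

```text
t: 10.0
eef_pos: [0.4629, 0.0266, 0.2268]
tool_rot: [-0.01, 0.993, 0.071, 0.096]
contact_force: [0.4, 0.1, -2.1]
gripper_width: 0.135
grasp_force: 58.5
```

```bash
python3 -c "
from h import *
print(bot.get_obs()['gripper_width'],pose()[0],move(*seat(.09,.003)),move(*seat(.0,.003)),bot.get_obs()['q'])"
```

```text
0.13475966334295159 [0.4629 0.0266 0.2268] (array([ 0.0041,  0.001 , -0.0044]), array([-0.0095,  0.0882,  0.0006])) (array([0.0544, 0.0016, 0.0702]), array([-0.0095,  0.0882,  0.0006])) [ 0.6114  0.2732 -0.8981  2.1803  0.3902  0.6281 -1.9739]
```

Request:
drive_tool(
  deltas=[
    {"gripper": 255, "offset": [0.004, 0.001, -0.004], "angular": [-0.01, 0.088, 0]},
    {"gripper": 255, "offset": [0.004, 0.001, -0.004], "angular": [-0.01, 0.088, 0]},
    {"gripper": 255, "offset": [0.004, 0.001, -0.004], "angular": [-0.01, 0.088, 0]},
    {"gripper": 255, "offset": [0.004, 0.001, -0.004], "angular": [-0.01, 0.088, 0]},
  ],
)

```text
t: 10.4
eef_pos: [0.4678, 0.0248, 0.2319]
tool_rot: [-0.009, 0.989, 0.069, 0.127]
contact_force: [-0.1, -0.0, -1.0]
gripper_width: 0.133
grasp_force: 58.6
```

```bash
python3 -c "
from h import *
print(pose()[0],move(*seat(.02,.003)),move(*seat(.0,.003)))
def P(x,y,z): return RO+.105*ZZ+AX*x+np.cross(ZZ,RD)*y+NN*z
for n in ('wrist','scene'):
  m=optics.camera_model(n);im=optics.read_camera(n)
  for x in (-34,56):
    for y in (-.022,.022):
      c=[int(round(v)) for v in proj(n,P(x/1000,y,.006),m)];cv2.circle(im,c,2,(0,0,255),1)
  for x in (60,135,-47):
      c=[int(round(v)) for v in proj(n,P(x/1000+.003,0,.09),m)];cv2.circle(im,c,2,(255,0,0),-1)
  if n=='wrist': w=im[:,100:540]
  else: s=cv2.resize(im[185:345,250:370],(360,480))
cv2.imwrite('pics/w4.png',np.hstack([w,s]))"
```

```text
[0.4678 0.0248 0.2319] (array([ 0.0341, -0.0016,  0.06  ]), array([ 0.0012,  0.0083, -0.0032])) (array([ 0.0442, -0.0017,  0.0772]), array([ 0.0012,  0.0083, -0.0032]))
```

View pics/w4.png

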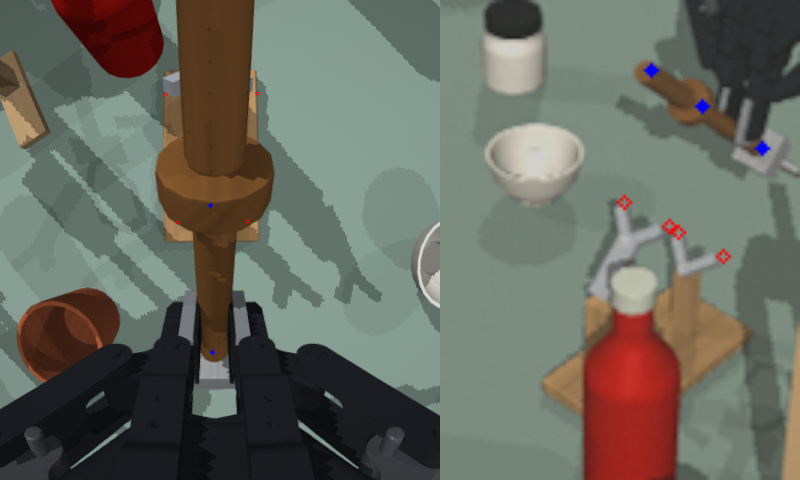

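The tool, marked blue, sits where predicted over the rest. The upper fork appears about 3 mm further uphill in the wrist view, at (167,85), so I'm shifting by 3 mm and lowering.

Request:
drive_tool(
  deltas=[
    {"gripper": 255, "offset": [0.01, -0.001, 0.015], "angular": [0, 0.008, 0]},
    {"gripper": 255, "offset": [0.019, -0.001, 0.03], "angular": [0, 0.008, 0]},
    {"gripper": 255, "offset": [0.028, -0.002, 0.045], "angular": [0, 0.008, 0]},
    {"gripper": 255, "offset": [0.037, -0.002, 0.06], "angular": [0, 0.008, 0]},
    {"gripper": 255, "offset": [0.037, -0.002, 0.06], "angular": [0, 0.008, 0]},
  ],
)

```text
t: 11.0
eef_pos: [0.5183, 0.0343, 0.1818]
tool_rot: [-0.009, 0.989, 0.069, 0.13]
contact_force: [0.0, 0.0, -0.4]
gripper_width: 0.129
grasp_force: 58.7
```

Request:
drive_tool(
  deltas=[
    {"gripper": 255, "offset": [0.003, 0, 0.005], "angular": [0, 0, 0]},
    {"gripper": 255, "offset": [0.005, 0, 0.009], "angular": [0, 0, 0]},
    {"gripper": 255, "offset": [0.008, 0, 0.013], "angular": [0, 0, 0]},
    {"gripper": 255, "offset": [0.008, 0, 0.013], "angular": [0, 0, 0]},
  ],
)

```text
t: 11.4
eef_pos: [0.5286, 0.0356, 0.1728]
tool_rot: [-0.009, 0.989, 0.07, 0.131]
contact_force: [0.4, -0.1, -1.1]
gripper_width: 0.128
grasp_force: 58.7
```

```bash
python3 -c "
from h import *
print(pose()[0],move(*seat(.0,.003)),bot.get_obs()['contact_force'])"
```

```text
[0.5286 0.0356 0.1728] (array([-0.0006,  0.0006,  0.0045]), array([ 0.0021, -0.0013, -0.0018])) [ 0.3973 -0.0742 -1.0633]
```

Request:
drive_tool(
  deltas=[
    {"gripper": 255, "offset": [0.001, 0, 0.003], "angular": [0, 0, 0]},
    {"gripper": 255, "offset": [0.002, 0, 0.005], "angular": [0, 0, 0]},
    {"gripper": 255, "offset": [0.002, 0, 0.005], "angular": [0, 0, 0]},
    {"gripper": 255, "offset": [0.002, 0, 0.005], "angular": [0, 0, 0]},
  ],
)

```text
t: 11.8
eef_pos: [0.5307, 0.0364, 0.1699]
tool_rot: [-0.007, 0.989, 0.07, 0.131]
contact_force: [-13.7, -1.1, 23.9]
gripper_width: 0.136
grasp_force: 61.8
```

Request:
drive_tool(
  deltas=[
    {"gripper": 255, "offset": [0.001, 0, 0.002], "angular": [0, 0, 0]},
    {"gripper": 255, "offset": [0.001, 0, 0.002], "angular": [0, 0, 0]},
    {"gripper": 255, "offset": [0.001, 0, 0.002], "angular": [0, 0, 0]},
  ],
)

```text
t: 12.1
eef_pos: [0.531, 0.0366, 0.1695]
tool_rot: [-0.006, 0.989, 0.07, 0.13]
contact_force: [-32.3, -4.0, 51.6]
gripper_width: 0.133
grasp_force: 65.2
```

Firm contact, so it is in the forks. I'll back off the pressure and release.

Request:
drive_tool(
  deltas=[
    {"gripper": 255, "offset": [-0.002, 0, -0.004], "angular": [0, 0, 0]},
    {"gripper": 255, "offset": [-0.002, 0, -0.004], "angular": [0, 0, 0]},
    {"gripper": 255, "offset": [-0.002, 0, -0.004], "angular": [0, 0, 0]},
  ],
)

```text
t: 12.4
eef_pos: [0.5303, 0.0359, 0.1706]
tool_rot: [-0.008, 0.989, 0.07, 0.131]
contact_force: [-4.5, 0.3, 8.5]
gripper_width: 0.137
grasp_force: 59.5
```

Request:
drive_tool(
  deltas=[
    {"gripper": 110, "offset": [0, 0, 0], "angular": [0, 0, 0]},
    {"gripper": 110, "offset": [0, 0, 0], "angular": [0, 0, 0]},
    {"gripper": 110, "offset": [0, 0, 0], "angular": [0, 0, 0]},
    {"gripper": 110, "offset": [0, 0, 0], "angular": [0, 0, 0]},
    {"gripper": 110, "offset": [0, 0, 0], "angular": [0, 0, 0]},
  ],
)

```text
t: 12.9
eef_pos: [0.5301, 0.0359, 0.17]
tool_rot: [-0.009, 0.989, 0.07, 0.131]
contact_force: [-0.6, 0.4, -0.6]
gripper_width: 0.574
grasp_force: 0.0
```

Request:
drive_tool(
  deltas=[
    {"gripper": 110, "offset": [-0.01, 0, -0.05], "angular": [0, 0, 0]},
    {"gripper": 110, "offset": [-0.02, 0, -0.1], "angular": [0, 0, 0]},
    {"gripper": 110, "offset": [-0.02, 0, -0.14], "angular": [0, 0, 0]},
    {"gripper": 110, "offset": [-0.02, 0, -0.14], "angular": [0, 0, 0]},
    {"gripper": 110, "offset": [-0.02, 0, -0.14], "angular": [0, 0, 0]},
  ],
)

```text
t: 13.4
eef_pos: [0.4751, 0.0276, 0.301]
tool_rot: [-0.008, 0.989, 0.069, 0.132]
contact_force: [-0.3, 0.6, -0.3]
gripper_width: 0.568
grasp_force: 0.0
```

```bash
python3 -c "
from h import *
print(pose()[0])
def P(x,y,z): return RO+.105*ZZ+AX*x+np.cross(ZZ,RD)*y+NN*z
for n in ('wrist','scene'):
  m=optics.camera_model(n);im=optics.read_camera(n);
  for x in (60,135,-47):
      c=[int(round(v)) for v in proj(n,P(x/1000,0,0),m)];print(n,x,c);cv2.circle(im,c,1,(255,0,0),-1)
  if n=='wrist': w=im[:,100:540]
  else: s=cv2.resize(im[185:345,250:370],(360,480))
cv2.imwrite('pics/w5.png',np.hstack([w,s]))"
```

```text
[0.4751 0.0276 0.301 ]
wrist 60 [314, 128]
wrist 135 [314, 19]
wrist -47 [314, 235]
scene 60 [316, 258]
scene 135 [298, 249]
scene -47 [338, 269]
```

View pics/w5.png

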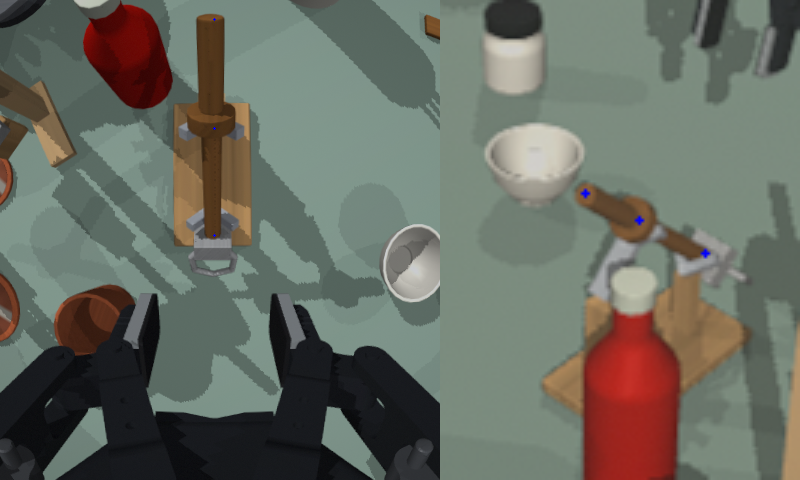

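The tool lies in both forks with its collar on the upper fork, and the predicted points fall on it in both views: wrist end (211,19) and collar (214,128), scene collar (640,220). Now I'll regrip on the handle end. No picture views are left, so I'm working from numbers from here on.

```bash
cat >> h.py <<'E'
S=np.array([.5303,.0359,.1706])+ori(RY,np.pi/12).apply(G)
def regrip(back,p=-np.pi/12,depth=.056):
    O=ori(RY,p);return S+AX*.110-O.as_matrix()[:,2]*(depth+back),O
E
python3 -c "
from h import *
print(S,RO+.105*ZZ,S+AX*.11,move(*regrip(.08)),regrip(.08)[0])"
```

```text
[0.5524 0.0386 0.1094] [0.5493 0.0374 0.105 ] [0.6294 0.0496 0.1872] (array([0.1901, 0.0002, 0.0309]), array([ 0.0015, -0.6659, -0.0024])) [0.6643 0.0546 0.3185]
```

Request:
drive_tool(
  deltas=[
    {"gripper": 110, "offset": [0.04, 0, 0], "angular": [0, -0.13, 0]},
    {"gripper": 110, "offset": [0.08, 0, 0], "angular": [0, -0.27, 0]},
    {"gripper": 110, "offset": [0.12, 0, 0.01], "angular": [0, -0.4, 0]},
    {"gripper": 110, "offset": [0.16, 0, 0.02], "angular": [0, -0.54, 0]},
    {"gripper": 110, "offset": [0.19, 0, 0.031], "angular": [0, -0.666, 0]},
  ],
)

```text
t: 14.0
eef_pos: [0.6667, 0.056, 0.3165]
tool_rot: [0.01, 0.989, 0.07, -0.133]
contact_force: [1.7, -0.2, 0.7]
gripper_width: 0.572
grasp_force: 0.0
```

Request:
drive_tool(
  deltas=[
    {"gripper": 110, "offset": [0, 0, 0], "angular": [0, 0, 0]},
    {"gripper": 110, "offset": [0, 0, 0], "angular": [0, 0, 0]},
  ],
)

```text
t: 14.2
eef_pos: [0.6647, 0.0565, 0.3154]
tool_rot: [0.009, 0.989, 0.07, -0.132]
contact_force: [-0.0, 0.5, 0.7]
gripper_width: 0.571
grasp_force: 0.0
```

```bash
python3 -c "
from h import *
print(pose()[0],move(*regrip(.0)),bot.get_obs()['q'])
# lateral check: brown axis in the wrist picture
m=optics.camera_model('wrist');im=optics.read_camera('wrist')
h=cv2.cvtColor(im,cv2.COLOR_BGR2HSV);k=cv2.inRange(h,(5,90,40),(20,255,255))
for x in (.128,.1,.04,.02):
  c=proj('wrist',S+AX*x,m);r=int(round(c[1]));
  if 0<=r<480:
    n,l=cv2.connectedComponents(k[r-1:r+2]);u=int(round(c[0]));i=l[1,u];xs=np.where(l[1]==i)[0];print(x,c,i,xs.min(),xs.max())
"
```

```text
[0.6647 0.0565 0.3154] (array([-0.0011,  0.0019,  0.0771]), array([-0.0001,  0.0046,  0.0004])) [ 0.3111  0.7068 -0.8253  1.3468  0.4187  1.5541 -1.9397]
0.128 (np.float64(317.51876444689924), np.float64(254.2172489857993)) 3 295 335
0.1 (np.float64(317.08668623110606), np.float64(260.58337080059556)) 2 294 336
0.04 (np.float64(316.4384177760455), np.float64(270.1086042142415)) 3 295 336
0.02 (np.float64(316.27755730967414), np.float64(272.4673436136523)) 3 295 335
```

Lateral alignment is good, within about 1 mm. I'm descending and gripping.

Request:
drive_tool(
  deltas=[
    {"gripper": 110, "offset": [-0.001, 0.001, 0.025], "angular": [0, 0, 0]},
    {"gripper": 110, "offset": [-0.001, 0.001, 0.05], "angular": [0, 0, 0]},
    {"gripper": 110, "offset": [-0.001, 0.001, 0.07], "angular": [0, 0, 0]},
    {"gripper": 110, "offset": [-0.001, 0.001, 0.077], "angular": [0, 0, 0]},
    {"gripper": 110, "offset": [-0.001, 0.001, 0.077], "angular": [0, 0, 0]},
  ],
)

```text
t: 14.75
eef_pos: [0.6429, 0.0506, 0.2457]
tool_rot: [0.01, 0.989, 0.07, -0.13]
contact_force: [-0.8, 0.1, -0.4]
gripper_width: 0.569
grasp_force: 0.0
```

Request:
drive_tool(
  deltas=[
    {"gripper": 255, "offset": [0, 0, 0], "angular": [0, 0, 0]},
    {"gripper": 255, "offset": [0, 0, 0], "angular": [0, 0, 0]},
    {"gripper": 255, "offset": [0, 0, 0], "angular": [0, 0, 0]},
    {"gripper": 255, "offset": [0, 0, 0], "angular": [0, 0, 0]},
    {"gripper": 255, "offset": [0, 0, 0], "angular": [0, 0, 0]},
  ],
  grip_force=80,
)

```text
t: 15.25
eef_pos: [0.6448, 0.052, 0.2469]
tool_rot: [0.009, 0.989, 0.07, -0.128]
contact_force: [0.9, 2.2, 5.6]
gripper_width: 0.159
grasp_force: 77.9
```

```bash
python3 -c "
from h import *
p,r=pose();print(p,r.inv().apply(S-p),r.inv().apply(AX),r.inv().apply(NN*.08))"
```

```text
[0.6448 0.052  0.2469] [-0.0552  0.0003  0.1568] [ 0.5034 -0.0008 -0.8641] [-0.0691  0.0001 -0.0403]
```

Request:
drive_tool(
  deltas=[
    {"gripper": 255, "offset": [-0.017, 0, -0.01], "angular": [0, 0, 0]},
    {"gripper": 255, "offset": [-0.034, 0, -0.02], "angular": [0, 0, 0]},
    {"gripper": 255, "offset": [-0.052, 0, -0.03], "angular": [0, 0, 0]},
    {"gripper": 255, "offset": [-0.069, 0, -0.04], "angular": [0, 0, 0]},
    {"gripper": 255, "offset": [-0.069, 0, -0.04], "angular": [0, 0, 0]},
  ],
)

```text
t: 15.75
eef_pos: [0.5878, 0.0434, 0.3037]
tool_rot: [0.01, 0.989, 0.07, -0.128]
contact_force: [0.5, 0.3, -0.6]
gripper_width: 0.16
grasp_force: 78.5
```

```bash
cat >> h.py <<'E'
K=np.array([.541,.307,.215]);KY=.627;C=np.array([-.025,0,.105]);UP=np.radians(30.2)
KX=np.array([np.cos(KY),np.sin(KY),0]);KL=np.cross(ZZ,KX)
def hang(x,y,z):
    O=ori(KY,UP);return K+KX*x+KL*y+ZZ*z-O.apply(C),O
E
python3 -c "
from h import *
o=bot.get_obs();print(o['gripper_width'],pose()[0],hang(-.11,0,.08)[0],move(*hang(-.11,0,.08)),o['q'])
print(move([.52,.06,.40],ori(.25,UP)))"
```

```text
0.16049526805396322 [0.5878 0.0434 0.3037] [0.4266 0.2241 0.3983] (array([-0.1541, -0.2014, -0.0577]), array([ 0.0882,  0.9805, -0.6288])) [ 0.4127  0.5966 -0.8699  1.573   0.3787  1.4374 -1.9547]
(array([-0.0873, -0.0257, -0.0766]), array([ 0.0223,  0.999 , -0.1409]))
```

Request:
drive_tool(
  deltas=[
    {"gripper": 255, "offset": [-0.017, -0.005, -0.015], "angular": [0.004, 0.18, -0.025]},
    {"gripper": 255, "offset": [-0.034, -0.01, -0.03], "angular": [0.008, 0.36, -0.05]},
    {"gripper": 255, "offset": [-0.052, -0.015, -0.046], "angular": [0.012, 0.54, -0.08]},
    {"gripper": 255, "offset": [-0.07, -0.02, -0.061], "angular": [0.016, 0.72, -0.1]},
    {"gripper": 255, "offset": [-0.087, -0.026, -0.077], "angular": [0.02, 0.9, -0.13]},
  ],
)

```text
t: 16.25
eef_pos: [0.5211, 0.0601, 0.3986]
tool_rot: [-0.029, 0.967, 0.117, 0.222]
contact_force: [-2.4, 1.5, 1.5]
gripper_width: 0.16
grasp_force: 78.1
```

```bash
python3 -c "
from h import *
o=bot.get_obs();print(o['gripper_width'],pose()[0],move(*hang(-.10,0,.08)),o['q'])"
```

```text
0.15979635374628134 [0.5211 0.0601 0.3986] (array([-0.0392, -0.1857, -0.0179]), array([ 0.2261,  0.0936, -0.4349])) [ 0.9284  0.0458 -1.149   1.9883  0.0387  0.6831 -1.5645]
```

Request:
drive_tool(
  deltas=[
    {"gripper": 255, "offset": [-0.008, -0.037, -0.004], "angular": [0.045, 0.02, -0.087]},
    {"gripper": 255, "offset": [-0.016, -0.074, -0.007], "angular": [0.09, 0.04, -0.174]},
    {"gripper": 255, "offset": [-0.024, -0.111, -0.011], "angular": [0.136, 0.056, -0.26]},
    {"gripper": 255, "offset": [-0.031, -0.149, -0.014], "angular": [0.18, 0.075, -0.35]},
    {"gripper": 255, "offset": [-0.039, -0.186, -0.018], "angular": [0.226, 0.094, -0.435]},
  ],
)

```text
t: 16.75
eef_pos: [0.4341, 0.2316, 0.3988]
tool_rot: [-0.081, 0.919, 0.299, 0.246]
contact_force: [0.9, 0.6, -0.7]
gripper_width: 0.16
grasp_force: 78.4
```

```bash
python3 -c "
from h import *
o=bot.get_obs();print(o['gripper_width'],pose()[0],move(*hang(-.10,0,.08)),o['q'])"
```

```text
0.15984984615231046 [0.4341 0.2316 0.3988] (array([-0.0006,  0.0017,  0.0002]), array([-0.0032,  0.0043,  0.0017])) [ 0.7769 -0.1474 -1.2126  2.0836 -0.384   0.6192 -1.1517]
```

```bash
python3 - <<'E'
from h import *
for n,c0 in (('top',(227.5,247)),('scene',(419,370))):
    im=cv2.imread(f'pics/{n}0.png');h=cv2.cvtColor(im,cv2.COLOR_BGR2HSV)
    # disc rim: reddish
    k=cv2.inRange(h,(2,110,40),(14,255,255));u,v=map(int,c0)
    b=np.zeros_like(k);b[v-25:v+25,u-30:u+30]=k[v-25:v+25,u-30:u+30]
    cs=cv2.findContours(b,cv2.RETR_EXTERNAL,cv2.CHAIN_APPROX_NONE)[0];c=max(cs,key=cv2.contourArea)
    w=np.array([onz(n,*q[0],.006) for q in cv2.convexHull(c)])
    cen,r=cv2.minEnclosingCircle((w[:,:2]*1000).astype(np.float32));cen=np.array(cen)/1000
    d=np.r_[cen,0]-K;print(n,'disc',cen,r,'rackxy',d@KX,d@KL)
    print(n,'slot profile, y -30..30 step 2 (S,V) at x=-8,0')
    for x in (-.01,-.004,.002):
        row=[]
        for y in np.arange(-.03,.031,.002):
            uu,vv=proj(n,K+KX*x+KL*y);p=cv2.getRectSubPix(im,(1,1),(float(uu),float(vv)))[0,0].astype(int);row.append(p[2]-p[0])
        print(row)
E
```

```text
top disc [0.54   0.3068] 34.65943908691406 rackxy -0.0008959075559637733 0.0004584973961989493
top slot profile, y -30..30 step 2 (S,V) at x=-8,0
[np.int64(47), np.int64(52), np.int64(54), np.int64(51), np.int64(47), np.int64(49), np.int64(51), np.int64(49), np.int64(45), np.int64(45), np.int64(45), np.int64(19), np.int64(-3), np.int64(-4), np.int64(-3), np.int64(-3), np.int64(-3), np.int64(-3), np.int64(-3), np.int64(0), np.int64(29), np.int64(49), np.int64(51), np.int64(43), np.int64(41), np.int64(45), np.int64(46), np.int64(44), np.int64(39), np.int64(42), np.int64(44)]
[np.int64(51), np.int64(52), np.int64(54), np.int64(54), np.int64(52), np.int64(49), np.int64(49), np.int64(50), np.int64(53), np.int64(52), np.int64(45), np.int64(23), np.int64(1), np.int64(-5), np.int64(-6), np.int64(-3), np.int64(-3), np.int64(-3), np.int64(-4), np.int64(7), np.int64(32), np.int64(47), np.int64(45), np.int64(41), np.int64(41), np.int64(41), np.int64(41), np.int64(44), np.int64(44), np.int64(43), np.int64(44)]
[np.int64(50), np.int64(52), np.int64(51), np.int64(50), np.int64(47), np.int64(47), np
[... 1083 characters left out ...]
.int64(2), np.int64(-1), np.int64(0), np.int64(0), np.int64(0), np.int64(0), np.int64(0), np.int64(3), np.int64(45), np.int64(65), np.int64(65), np.int64(65), np.int64(65), np.int64(65), np.int64(65), np.int64(65), np.int64(64), np.int64(65), np.int64(65), np.int64(65)]
[np.int64(64), np.int64(64), np.int64(66), np.int64(66), np.int64(62), np.int64(57), np.int64(59), np.int64(61), np.int64(61), np.int64(59), np.int64(28), np.int64(1), np.int64(-1), np.int64(-1), np.int64(0), np.int64(0), np.int64(0), np.int64(-1), np.int64(7), np.int64(48), np.int64(71), np.int64(69), np.int64(68), np.int64(67), np.int64(66), np.int64(68), np.int64(67), np.int64(65), np.int64(64), np.int64(66), np.int64(69)]
```

```bash
cat >> h.py <<'E'
def shaft(n='scene',offs=(-.03,-.045,-.06,-.075,.03)):
    """lateral error (mm, along KL) of the held tool's brown shaft against the prediction from the TCP"""
    p,r=pose();m=optics.camera_model(n);im=optics.read_camera(n).astype(int)
    c0=p+r.apply(C);out=[]
    for dz in offs:
        P=c0+ZZ*dz;u,v=proj(n,P,m);u2,_=proj(n,P+KL*.01,m)
        us=np.arange(int(u)-16,int(u)+17);row=im[int(round(v)),us];k=(row[:,2]-row[:,0]>35)
        xs=us[k];xs=xs[np.abs(xs-u)<14]
        out.append((round(u,1),round(v,1),len(xs),round((xs.mean()-u)/(u2-u)*10,1) if len(xs) else None))
    return c0,out
E
python3 -c "
from h import *
print(*shaft());print(*shaft('top'))"
```

```text
[0.459  0.2499 0.2954] [(np.float64(444.3), np.float64(234.2), 5, np.float64(-4.1)), (np.float64(443.0), np.float64(240.8), 6, np.float64(-4.5)), (np.float64(441.7), np.float64(247.2), 6, np.float64(-4.0)), (np.float64(440.4), np.float64(253.6), 5, np.float64(-4.5)), (np.float64(449.8), np.float64(206.6), 8, np.float64(-4.0))]
[0.4557 0.2556 0.2952] [(np.float64(222.9), np.float64(268.0), 0, None), (np.float64(224.3), np.float64(268.5), 0, None), (np.float64(225.7), np.float64(269.0), 0, None), (np.float64(227.1), np.float64(269.4), 0, None), (np.float64(216.6), np.float64(265.8), 4, np.float64(19.9))]
```

Request:
drive_tool(
  deltas=[
    {"gripper": 255, "offset": [0, 0, 0], "angular": [0, 0, 0]},
    {"gripper": 255, "offset": [0, 0, 0], "angular": [0, 0, 0]},
    {"gripper": 255, "offset": [0, 0, 0], "angular": [0, 0, 0]},
    {"gripper": 255, "offset": [0, 0, 0], "angular": [0, 0, 0]},
  ],
)

```text
t: 17.25
eef_pos: [0.4353, 0.2297, 0.3988]
tool_rot: [-0.081, 0.919, 0.296, 0.246]
contact_force: [-0.3, 0.3, -1.1]
gripper_width: 0.156
grasp_force: 78.2
```

```bash
python3 -c "
from h import *
for i in range(3): print(*shaft())
print(move(*hang(-.075,0,.018)))"
```

```text
[0.4601 0.248  0.2954] [(np.float64(443.0), np.float64(233.9), 6, np.float64(-1.0)), (np.float64(441.7), np.float64(240.5), 7, np.float64(-1.3)), (np.float64(440.5), np.float64(247.0), 7, np.float64(-0.8)), (np.float64(439.2), np.float64(253.3), 7, np.float64(-0.4)), (np.float64(448.5), np.float64(206.4), 9, np.float64(-0.9))]
[0.4601 0.2481 0.2954] [(np.float64(443.1), np.float64(234.0), 6, np.float64(-1.1)), (np.float64(441.8), np.float64(240.5), 7, np.float64(-1.5)), (np.float64(440.5), np.float64(247.0), 7, np.float64(-1.0)), (np.float64(439.3), np.float64(253.3), 7, np.float64(-0.5)), (np.float64(448.6), np.float64(206.4), 9, np.float64(-1.0))]
[0.46   0.2483 0.2954] [(np.float64(443.2), np.float64(234.0), 7, np.float64(-0.4)), (np.float64(441.9), np.float64(240.6), 7, np.float64(-1.7)), (np.float64(440.6), np.float64(247.0), 7, np.float64(-1.2)), (np.float64(439.4), np.float64(253.4), 7, np.float64(-0.7)), (np.float64(448.7), np.float64(206.4), 9, np.float64(-1.2))]
(array([-0.0099,  0.    ,  0.0665]), array([-0.002 ,  0.0048, -0.0033]))
```

Request:
drive_tool(
  deltas=[
    {"gripper": 255, "offset": [-0.003, 0, 0.02], "angular": [0, 0, 0]},
    {"gripper": 255, "offset": [-0.005, 0, 0.04], "angular": [0, 0, 0]},
    {"gripper": 255, "offset": [-0.01, 0, 0.066], "angular": [0, 0.005, 0]},
    {"gripper": 255, "offset": [-0.01, 0, 0.066], "angular": [0, 0.005, 0]},
    {"gripper": 255, "offset": [-0.01, 0, 0.066], "angular": [0, 0.005, 0]},
  ],
)

```text
t: 17.9
eef_pos: [0.4538, 0.2451, 0.335]
tool_rot: [-0.083, 0.919, 0.298, 0.246]
contact_force: [0.2, -0.3, -1.1]
gripper_width: 0.157
grasp_force: 78.1
```

Request:
drive_tool(
  deltas=[
    {"gripper": 255, "offset": [0, 0, 0], "angular": [0, 0, 0]},
    {"gripper": 255, "offset": [0, 0, 0], "angular": [0, 0, 0]},
    {"gripper": 255, "offset": [0, 0, 0], "angular": [0, 0, 0]},
  ],
)

```text
t: 18.2
eef_pos: [0.4548, 0.2446, 0.3376]
tool_rot: [-0.081, 0.919, 0.297, 0.248]
contact_force: [0.0, -0.4, -0.6]
gripper_width: 0.158
grasp_force: 78.1
```

```bash
python3 -c "
from h import *
c,o=shaft('scene',np.arange(.028,.004,-.002))
print(c,c-K,(c-K)@KX,(c-K)@KL);print([(round((.028-.002*i)*1000),x[2],x[3]) for i,x in enumerate(o)])
print(move(*hang(-.04,0,.012)),move(*hang(.0,0,.012)),bot.get_obs()['q'])"
```

```text
[0.4802 0.263  0.2343] [-0.0608 -0.044   0.0193] -0.07504551745689322 3.594757299987165e-05
[(28, 8, np.float64(-1.2)), (26, 8, np.float64(-0.9)), (24, 8, np.float64(-2.3)), (22, 8, np.float64(-2.0)), (20, 8, np.float64(-1.7)), (18, 8, np.float64(-1.4)), (16, 8, np.float64(-1.1)), (14, 12, np.float64(-4.4)), (12, 14, np.float64(-4.1)), (10, 15, np.float64(-2.9)), (8, 16, np.float64(-1.7)), (6, 17, np.float64(-2.2))]
(array([ 0.0268, -0.0001,  0.0239]), array([ 0.0003, -0.0014, -0.0027])) (array([ 0.0614, -0.0002,  0.0441]), array([ 0.0003, -0.0014, -0.0027])) [ 0.6475  0.1361 -1.2956  2.1286  0.28    0.4589 -1.775 ]
```

Request:
drive_tool(
  deltas=[
    {"gripper": 255, "offset": [0.009, 0, 0.005], "angular": [0, 0, 0]},
    {"gripper": 255, "offset": [0.017, 0, 0.01], "angular": [0, 0, 0]},
    {"gripper": 255, "offset": [0.026, 0, 0.015], "angular": [0, 0, 0]},
    {"gripper": 255, "offset": [0.035, 0, 0.02], "angular": [0, 0, 0]},
    {"gripper": 255, "offset": [0.035, 0, 0.02], "angular": [0, 0, 0]},
  ],
)

```text
t: 18.75
eef_pos: [0.488, 0.2689, 0.3379]
tool_rot: [-0.082, 0.918, 0.297, 0.248]
contact_force: [-0.3, -0.2, -0.9]
gripper_width: 0.158
grasp_force: 78.3
```

Request:
drive_tool(
  deltas=[
    {"gripper": 255, "offset": [0, 0, 0], "angular": [0, 0, 0]},
    {"gripper": 255, "offset": [0, 0, 0], "angular": [0, 0, 0]},
  ],
)

```text
t: 18.95
eef_pos: [0.4868, 0.268, 0.337]
tool_rot: [-0.081, 0.919, 0.297, 0.248]
contact_force: [0.8, -1.2, -1.5]
gripper_width: 0.163
grasp_force: 78.2
```

```bash
python3 -c "
from h import *
c,o=shaft('scene',(.03,-.03,-.045,-.06))
print(c,(c-K)@KX,(c-K)@KL,c[2]-.215,[x[2:] for x in o])
print(move(*hang(.0,0,.019)),bot.get_obs()['q'])"
```

```text
[0.5119 0.2865 0.2337] -0.03558747733766452 0.00042849605254087096 0.018712767168521133 [(8, np.float64(-1.2)), (23, np.float64(-1.0)), (24, np.float64(-0.7)), (28, np.float64(0.1))]
(array([0.0309, 0.0002, 0.0176]), array([-0.0011,  0.0001, -0.0022])) [ 0.4439  0.2205 -1.1544  2.0574  0.4518  0.4982 -1.9369]
```

Request:
drive_tool(
  deltas=[
    {"gripper": 255, "offset": [0.006, 0, 0.003], "angular": [0, 0, 0]},
    {"gripper": 255, "offset": [0.011, 0, 0.006], "angular": [0, 0, 0]},
    {"gripper": 255, "offset": [0.016, 0, 0.009], "angular": [0, 0, 0]},
    {"gripper": 255, "offset": [0.02, 0, 0.011], "angular": [0, 0, 0]},
    {"gripper": 255, "offset": [0.02, 0, 0.011], "angular": [0, 0, 0]},
  ],
)

```text
t: 19.5
eef_pos: [0.5061, 0.2825, 0.3377]
tool_rot: [-0.082, 0.918, 0.297, 0.248]
contact_force: [-0.2, -0.3, -1.0]
gripper_width: 0.159
grasp_force: 78.3
```

Request:
drive_tool(
  deltas=[
    {"gripper": 255, "offset": [0.006, 0, 0.003], "angular": [0, 0, 0]},
    {"gripper": 255, "offset": [0.011, 0, 0.006], "angular": [0, 0, 0]},
    {"gripper": 255, "offset": [0.011, 0, 0.006], "angular": [0, 0, 0]},
    {"gripper": 255, "offset": [0.011, 0, 0.006], "angular": [0, 0, 0]},
  ],
)

```text
t: 19.9
eef_pos: [0.5158, 0.2894, 0.3379]
tool_rot: [-0.082, 0.919, 0.297, 0.247]
contact_force: [-0.3, 0.4, -1.2]
gripper_width: 0.16
grasp_force: 78.4
```

```bash
python3 -c "
from h import *
c,o=shaft('scene',(.03,.024))
print(c,(c-K)@KX,(c-K)@KL,c[2]-.215,[x[2:] for x in o])
print(move(*hang(.0,0,.009)),bot.get_obs()['contact_force'])"
```

```text
[0.5409 0.308  0.2346] 0.000464430470601788 0.0008382871234357287 0.019553462889313727 [(9, np.float64(-2.0)), (9, np.float64(-1.1))]
(array([-0.0056,  0.0006,  0.009 ]), array([-0.0024, -0.0001, -0.0021])) [ 0.565  -0.2388 -0.3516]
```

The tool is in the slot with no contact force. I'm lowering until the collar bears on the board.

Request:
drive_tool(
  deltas=[
    {"gripper": 255, "offset": [-0.002, 0, 0.003], "angular": [0, 0, 0]},
    {"gripper": 255, "offset": [-0.003, 0, 0.005], "angular": [0, 0, 0]},
    {"gripper": 255, "offset": [-0.004, 0, 0.007], "angular": [0, 0, 0]},
    {"gripper": 255, "offset": [-0.004, 0, 0.007], "angular": [0, 0, 0]},
  ],
)

```text
t: 20.35
eef_pos: [0.5156, 0.2891, 0.3294]
tool_rot: [-0.081, 0.919, 0.297, 0.247]
contact_force: [0.5, 0.3, -1.0]
gripper_width: 0.163
grasp_force: 78.4
```

Request:
drive_tool(
  deltas=[
    {"gripper": 255, "offset": [-0.001, 0, 0.002], "angular": [0, 0, 0]},
    {"gripper": 255, "offset": [-0.002, 0, 0.004], "angular": [0, 0, 0]},
    {"gripper": 255, "offset": [-0.002, 0, 0.004], "angular": [0, 0, 0]},
  ],
)

```text
t: 20.65
eef_pos: [0.5159, 0.2893, 0.3251]
tool_rot: [-0.081, 0.919, 0.297, 0.247]
contact_force: [0.9, 1.0, -0.6]
gripper_width: 0.16
grasp_force: 78.4
```

Request:
drive_tool(
  deltas=[
    {"gripper": 255, "offset": [-0.001, 0, 0.002], "angular": [0, 0, 0]},
    {"gripper": 255, "offset": [-0.0015, 0, 0.0026], "angular": [0, 0, 0]},
    {"gripper": 255, "offset": [-0.0015, 0, 0.0026], "angular": [0, 0, 0]},
  ],
)

```text
t: 20.95
eef_pos: [0.5161, 0.2895, 0.3224]
tool_rot: [-0.081, 0.919, 0.297, 0.248]
contact_force: [-0.5, 0.5, -1.3]
gripper_width: 0.161
grasp_force: 78.5
```

Request:
drive_tool(
  deltas=[
    {"gripper": 255, "offset": [-0.001, 0, 0.0017], "angular": [0, 0, 0]},
    {"gripper": 255, "offset": [-0.001, 0, 0.0017], "angular": [0, 0, 0]},
    {"gripper": 255, "offset": [-0.001, 0, 0.0017], "angular": [0, 0, 0]},
  ],
)

```text
t: 21.25
eef_pos: [0.5166, 0.2902, 0.3221]
tool_rot: [-0.081, 0.918, 0.297, 0.249]
contact_force: [-3.9, -4.1, 8.9]
gripper_width: 0.159
grasp_force: 79.9
```

Request:
drive_tool(
  deltas=[
    {"gripper": 110, "offset": [0, 0, 0], "angular": [0, 0, 0]},
    {"gripper": 110, "offset": [0, 0, 0], "angular": [0, 0, 0]},
    {"gripper": 110, "offset": [0, 0, 0], "angular": [0, 0, 0]},
    {"gripper": 110, "offset": [0, 0, 0], "angular": [0, 0, 0]},
    {"gripper": 110, "offset": [0, 0, 0], "angular": [0, 0, 0]},
  ],
)

```text
t: 21.75
eef_pos: [0.516, 0.2895, 0.3203]
tool_rot: [-0.081, 0.919, 0.297, 0.247]
contact_force: [0.8, 0.2, 0.8]
gripper_width: 0.563
grasp_force: 0.0
```

Request:
drive_tool(
  deltas=[
    {"gripper": 110, "offset": [0, 0, -0.02], "angular": [0, 0, 0]},
    {"gripper": 110, "offset": [0, 0, -0.05], "angular": [0, 0, 0]},
    {"gripper": 110, "offset": [0, 0, -0.09], "angular": [0, 0, 0]},
    {"gripper": 110, "offset": [0, 0, -0.13], "angular": [0, 0, 0]},
    {"gripper": 110, "offset": [0, 0, -0.13], "angular": [0, 0, 0]},
  ],
)

```text
t: 22.25
eef_pos: [0.4633, 0.2505, 0.4333]
tool_rot: [-0.082, 0.919, 0.297, 0.248]
contact_force: [-0.4, -0.2, 0.4]
gripper_width: 0.568
grasp_force: 0.0
```

Request:
drive_tool(
  deltas=[
    {"gripper": 110, "offset": [0, 0, 0], "angular": [0, 0, 0]},
    {"gripper": 110, "offset": [0, 0, 0], "angular": [0, 0, 0]},
    {"gripper": 110, "offset": [0, 0, 0], "angular": [0, 0, 0]},
    {"gripper": 110, "offset": [0, 0, 0], "angular": [0, 0, 0]},
    {"gripper": 110, "offset": [0, 0, 0], "angular": [0, 0, 0]},
  ],
)

```text
t: 22.75
eef_pos: [0.463, 0.251, 0.432]
tool_rot: [-0.082, 0.919, 0.297, 0.247]
contact_force: [1.1, 0.7, -0.6]
gripper_width: 0.566
grasp_force: 0.0
```

```bash
python3 - <<'E'
from h import *
print(pose()[0])
# brown handle above the collar: compare the three slots in both cameras
for n in ('scene','top'):
    m=optics.camera_model(n);im=optics.read_camera(n).astype(int);k=((im[:,:,2]-im[:,:,0]>25)&(im[:,:,2]<145)).astype(np.uint8)
    for y in (-.07,0,.07):
        P=K+KL*y
        print(n,y,[ [int(q) for q in proj(n,P+ZZ*h,m)] for h in (0,.075)])
        for h in (.03,.045,.06,.07):
            u,v=proj(n,P+ZZ*h,m);u0=int(round(u));r=k[int(round(v)),u0-14:u0+15];xs=np.where(r)[0]-14
            print('  ',h,len(xs),xs.mean()+u0-u if len(xs) else None)
    # handle top end along axis
        for h in np.arange(.06,.1,.004):
            u,v=proj(n,P+ZZ*h,m);print(int(k[int(round(v)),int(round(u))]),end=' ')
        print()
E
```

```text
[0.463 0.251 0.432]
scene -0.07 [[395, 282], [400, 248]]
   0.03 24 0.7342532557989898
   0.045 14 0.22025638382046964
   0.06 8 -0.6102893261046347
   0.07 9 -0.7700210578020119
1 1 1 1 1 0 0 0 0 0 0 
scene 0 [[435, 289], [442, 255]]
   0.03 10 -1.1176021995317456
   0.045 9 -0.2918261177175623
   0.06 9 -0.6937064955277492
   0.07 10 -0.14407318747322506
1 1 1 1 1 0 0 0 0 0 0 
scene 0.07 [[476, 296], [485, 262]]
   0.03 10 -0.3476496465797254
   0.045 9 -0.6661410918444517
   0.06 9 -0.5217776540820296
   0.07 10 -0.2800707532499018
1 1 1 1 1 0 0 0 0 0 0 
top -0.07 [[232, 218], [225, 212]]
   0.03 9 3.4267107410734354
   0.045 11 1.1737385991851
   0.06 13 2.2254007556644524
   0.07 12 2.1751754714123592
1 1 1 1 1 1 1 1 1 1 1 
top 0 [[208, 234], [199, 229]]
   0.03 9 4.679509565919602
   0.045 11 0.3147470314850409
   0.06 14 2.7504549379367518
   0.07 15 3.8473585491983897
1 1 1 1 1 1 1 1 1 1 1 
top 0.07 [[184, 250], [174, 247]]
   0.03 16 -1.3464199172787232
   0.045 13 0.48777033921754764
   0.06 13 2.8319366185412207
   0.07 16 3.2022303716986187
1 1 1 1 1 1 1 1 1 0 0
```

All three handles look the same in the scene view: upright, the same height, and centred on their slots. I'm handing in.

```bash
python3 -c "
from station import bot
print(bot.hand_in())"
```

```text
the job is handed in; nothing more can be done
None
```

The loop tool was set in the slanted rest and let go, then regripped and hung by its collar in the empty middle slot over the terracotta disc. I handed the job in at about 23 s. `hand_in()` gave no verdict, but the last camera check showed all three handles upright at the same height.

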